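# Weigh a refill box on the beam scale

### The arm

A 6-joint arm with a two-finger parallel gripper is mounted at the origin on the work surface; the furniture and walls round the work are solid. World frame = base frame: x ahead of the robot, y to its left, z up, the work surface at z = 0. Lengths are in mm, angles in rad, forces in N, time in s.
With the tool pointing down it reaches from about 400 to 925 mm from the base axis. Payload 12.5 kg.
Tool frame: the origin (TCP) lies at the very end of the fingers, on their centre line; the grasp point (between the pads) lies 19 mm behind it; z points along the fingers, y is the line along which they close (so a half turn about z gives the same grasp; the last joint's range is limited). The gripper opens to 95 mm and grips with 3 to 60 N. Pads are 20 mm wide; open, the fingers measure 119 mm over their backs; the gripper's body (75 mm by 180 mm) begins 59 mm behind the grasp point.
Start: joints at [-1.419, 0.491, 1.559, -0, 1.092, -0.106], TCP at [159.369, -604.358, 214.661] pointing down, gripper open.
Joint ranges: [-3.1, 3.1], [-0.84, 2.19], [0.05, 2.79], [-1.13, 4.28], [0.06, 2.93], [-2.69, 2.69]. Speed limits (rad/s): [2.22, 2.22, 2.79, 3.14, 3.14, 3.14].

### API

Orientations are given as [roll, pitch, yaw] about the fixed x, y, z axes, in that order (R = Rz(yaw) Ry(pitch) Rx(roll)).
In Python, from cell import env gives the robot as it stands.
- The arm moves only by the shell command python3 steer.py 'ROWS'. ROWS is a JSON list of rows, 1 to 5 of them, each of 5 numbers: dx, dy, dz in mm, then a turn about the tool's z in rad, then the opening from 0.0 (shut) to 1.0 (fully open); each row is the pose to reach, as a shift and turn from the pose commanded when the command began, along the tool's axes at that moment; what a row does not reach only later rows make up. A row lasts 1/12 s, in which the tool goes at most 41.7 mm and 0.125 rad, less where a joint would pass 70% of its speed; a pose out of reach is approached as far as the arm can. The fingers move at their own pace and stop on an object; the grip force is fixed at half the most. Time passes only in rows, so rows that do not move let the fingers close. It prints the time, the measured TCP pose, the force, the opening and the grip force at its end. Input that does not fit is refused with a message, and nothing moves.
- env.state(): the state, without advancing time (a new reading comes with each control period).
- env.read_camera(name): name is "scene" or "side" or "wrist"; returns (picture, depth): 480x640x3 uint8, red, green, blue; 480x640 float32, mm along the optical axis (not along the pixel's ray), 0 where there is no reading.
- env.camera_info(name): a dict with "vertical_fov" (degrees; the focal length in pixels is half the picture's height over the tangent of half this angle, whatever the lens; pixels are square), "cx", "cy" (the principal point, pixels), "origin" and "attitude" of the camera in the world. Camera axes: x right, y down, z forward; pixel columns grow to the right and rows downward; lengths in mm; the calibration is good to about 2 mm. The wrist camera is an equidistant fisheye: a pixel r from the principal point sees the ray r / f radians off the axis. A picture is of the moment at which its call begins: read the wrist's pose just before it. camera_info takes no time and is no camera call; for the wrist camera it gives the pose at the moment of the call.
- env.job_done(): hands the job in; it is judged then, once.
The state is a dict: "t": time; "joints": joint angles; "qvel": joint speeds; "tau": joint torques, N m; "eef_pos": TCP position; "tcp_rot": TCP orientation; "ft_force": force on the tool from outside, world axes, zero at the start; "moment": the same for the moment, N m; "opening": opening from 0.0 (shut) to 1.0 (fully open); "grip_force": force on a finger pad.
Only numpy, scipy, OpenCV 4.12 (cv2) and the standard library are available. Lean on these libraries where they do the work, as an engineer would, in place of code of your own. Each camera call takes 0.05 s, during which the arm holds its last target. There are 200 camera calls.

### The job

Lift the blue refill box out of its grey holder and set it down on the black mat so that you can change your grip, then slide it down between the two green boxes on the pan of the beam scale until all three stand flat on the pan side by side. Then slide the brass poise along the notched beam and let go, so that the red pointer comes to rest level with the centre line of the index plate. Leave everything else on the table where it is.

Things in the scene. Friction and masses are not known exactly. Their poses are not given: they have to be found in the camera images.
- refill_box: blue plastic box with a white label on top, 36 mm wide (its x), 58 long (its y), 28 high; weight 0.08 to 0.30 kg, different every time. Origin: centre of its underside. The long edges of the underside are bevelled (the foot is 22 mm wide, full 36 mm width is reached 13 mm above the underside), so that pressed down with a few newtons it spreads its neighbours apart
- holder: fixed grey holder in which the refill box lies at the start, same yaw (box underside 6 mm above the table). Origin on the table under its centre. 52 mm (x) by 78 mm (y), with an upright cheek 40 mm high, 7 thick, 1 to 3 mm off each short end of the box; its long sides are open, so there the box can be gripped only across its 36 mm width
- mat: fixed black ribbed rubber mat, 110x110 mm, 3 mm thick, for setting things down. Origin on the table under its centre
- green_left: green box of staples on the pan, 36 (its x) by 58 (its y) by 24 mm high, 0.06 kg, loose, slides easily on the pan. Origin: centre of its underside. It stands at the pan's end away from the beam (scale +y)
- green_right: the same green box nearer the beam. The gap between the two is 25 to 31 mm, narrower than the refill box; their long sides face each other
- beam_scale: green mechanical beam scale, fixed. Origin on the table under the beam's fulcrum; pan towards its +y (left), beam towards its -y (right). Two fulcrum cheeks rise to 135 mm, 50 mm wide in x, 28 in y. The beam's fulcrum is 125 mm above the table
- pan_top (a point): centre of the upper face of the flat polished steel pan (friction about 0.25), 140 mm (scale x) by 156 mm (scale y), about 85 mm above the table; rims 12 mm high (7 above the face) on the two sides facing +y and -y only. The pan stays level, and sinks or rises 5 mm either way with the beam. It has room for the three boxes in a row along the scale's y, their lengths along the scale's x
- beam (a joint): tilt of the beam, rad, -0.1 to 0.1 (stops). 0: level, pointer centred. Negative: pan down and pointer high (load too heavy for the poise: slide the poise outward, away from the pan). Positive: pointer low. Between the stops the tilt is proportional: about 0.025 rad for each 10 mm that the poise is off balance. Damped, it settles about 1 s after it is let go
- poise (a joint): position of the brass poise along the beam, m, 0 (nearest the fulcrum, 45 mm from it) to 0.16 (outermost); it slides with about 1.2 N of friction and stays where it is left. Balance lies between 0.03 and 0.15 with all three boxes on the pan
- poise_knob (a point): where to pinch the knob on top of the poise: an upright round brass knob 18 mm across, 35 high; this point lies on its axis 12 mm below its top and 23 mm above the block (28x30 mm) that it stands on. About 161 mm above the table with the beam level. It travels along the scale's -y as the poise moves outward
- pointer (a point): tip of the red pointer at the outer end of the beam, 256 mm from the fulcrum; 0.02 rad of tilt is 5 mm here
- index (a point): centre line of the white index plate just behind the pointer; a green band 10 mm high marks centred, the plate is 30 by 76 mm
- tape_brown: bystander, to be left alone: roll of brown packing tape, 68 mm across, 48 high (mm). Origin: centre of its underside
- till_roll: bystander, to be left alone: white till roll standing, 48 mm across, 57 high (mm). Origin: centre of its underside
- case: bystander, to be left alone: dark red spectacle case, 131x62x34 (mm). Origin: centre of its underside
- tape_measure: bystander, to be left alone: yellow tape measure, 28x69x62 (mm). Origin: centre of its underside
- marker: bystander, to be left alone: white-and-green felt marker lying along its x axis, 138x17x18 (mm). Origin: centre of its underside
- glue: bystander, to be left alone: glue stick standing, red cap, 24 mm across, 83 high (mm). Origin: centre of its underside

How it is judged:
By the outcome, as a careful person would: the job done as asked, in the order asked, and still so for the second after the job is handed in, with the robot touching nothing.
It also fails if it takes over 72 s, if anything falls off the work surface, if the arm or the gripper's body presses on something with over 40 N, if the wrist force passes 120 N, or if a joint passes its speed limit or range.

## Working session

There is one attempt and no reset: what is moved stays moved. The work goes in short steps, Python scripts to look and compute and a shell command to move; the robot and the scene stay as the last step left them, time stands still between calls to the robot, and variables do not carry over. Pictures are saved under pics/ and viewed, at most 12 in all, crops included, and the job is handed in when it is done.

```bash
ls; mkdir -p pics
cat > h.py <<'E'
import numpy as np, cv2, json
from cell import env
from scipy.spatial.transform import Rotation as R
def Rot(a):
    a=np.array(a,float)
    return a if a.shape==(3,3) else R.from_euler('xyz',a).as_matrix()
def snap(n,f=None):
    i=env.camera_info(n); p,d=env.read_camera(n)
    if f: cv2.imwrite('pics/'+f+'.png',p[:,:,::-1]); np.savez('pics/'+f+'.npz',p=p,d=d,i=np.array([i],dtype=object))
    return p,d,i
def load(f):
    z=np.load('pics/'+f+'.npz',allow_pickle=True); return z['p'],z['d'],z['i'][0]
def world(i,u,v,depth=None,z=None):
    f=240/np.tan(np.radians(i['vertical_fov'])/2); x=u-i['cx']; y=v-i['cy']
    ray=np.array([x/f,y/f,1.]); 
    if i.get('fish'):
        r=np.hypot(x,y); t=r/f; ray=np.array([x/r*np.sin(t),y/r*np.sin(t),np.cos(t)])/np.cos(t)
    A=Rot(i['attitude']); o=np.array(i['origin']); w=A@ray
    return o+w*(depth if depth is not None else (z-o[2])/w[2])
E
python3 - <<'E'
from h import *
print(env.state())
for n in('scene','side','wrist'): print(n,snap(n,n+'0')[2])
E
```

```text
cell.py
pics
steer.py
{'t': 0.0, 'joints': array([-1.41861093e+00,  4.91559394e-01,  1.55948572e+00,  7.98263067e-06,
        1.09170982e+00, -1.05598245e-01]), 'qvel': array([-0.0010995 , -0.00038767, -0.00143761, -0.00080649, -0.00049506,
        0.00145445]), 'tau': array([-3.65790336e-03, -6.12653446e+01, -2.58188331e+01,  6.92856289e-02,
        4.81658068e-02, -7.83785026e-05]), 'eef_pos': array([ 159.32086433, -604.07885815,  214.04936783]), 'tcp_rot': array([-3.14043759e+00, -1.29547453e-04,  2.57779885e-01]), 'ft_force': array([ 0.16877681,  0.318979  , -0.05350265]), 'moment': array([0.04918667, 0.0239333 , 0.00604098]), 'grip_force': 0.0, 'opening': 1.00227181215132}
scene {'vertical_fov': 53.53166936872592, 'cx': 317.1581184396152, 'cy': 243.44199897120495, 'origin': array([1152.29692266, -357.21470957, 1192.47079079]), 'attitude': array([-2.51766631, -0.01192273,  1.22307198])}
side {'vertical_fov': 46.35342982158439, 'cx': 329.8109731827828, 'cy': 249.08829024582846, 'origin': array([ -232.21584772, -1322.39991497,   702.07887959]), 'attitude': array([-1.97695452,  0.00481228, -0.5024883 ])}
wrist {'vertical_fov': 65.70646984690485, 'cx': 322.1546871180066, 'cy': 238.35913383135423, 'origin': array([ 229.88741855, -586.32750034,  384.83888721]), 'attitude': array([ 2.87958052e+00,  9.96357059e-04, -1.31219488e+00])}
```

View pics/scene0.png

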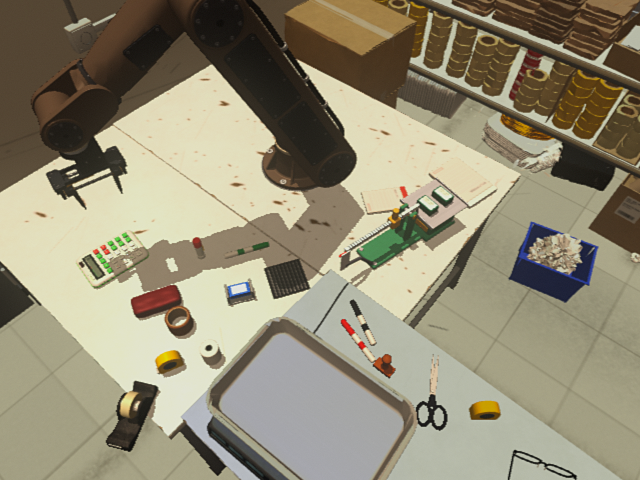

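View pics/side0.png

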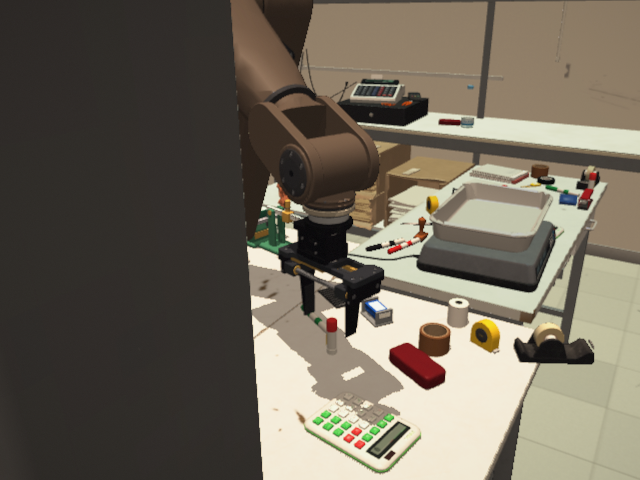

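The scene view shows the holder with the blue box at about (239,291), the mat at (287,278), and the scale running from (345,262) to (460,205). The pan, with the two green boxes, is at about (433,202).

Run:
```python
from h import *
p,d,i=load('scene0')
a=cv2.resize(p[255:315,215:315],(800,480),interpolation=cv2.INTER_CUBIC)
b=cv2.resize(p[165:275,330:480],None,fx=5.3,fy=5.3,interpolation=cv2.INTER_CUBIC)
cv2.imwrite('pics/c1.png',a[:,:,::-1]);cv2.imwrite('pics/c2.png',b[:,:,::-1])
```

```text
(no output)
```

View pics/c1.png

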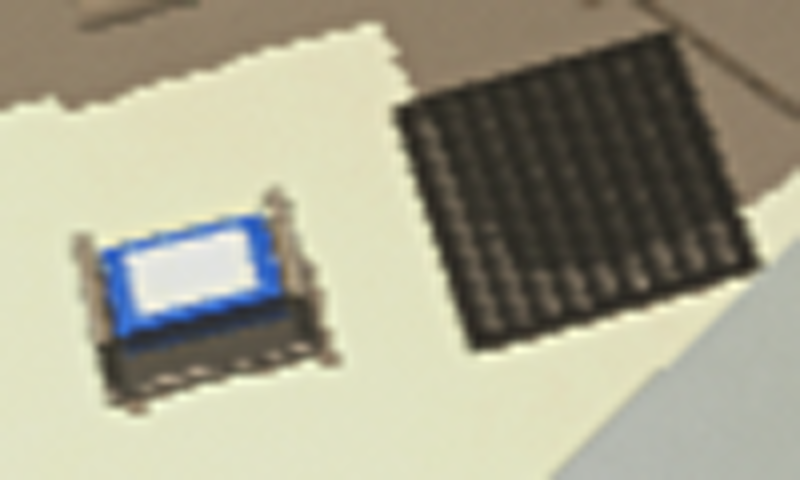

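View pics/c2.png

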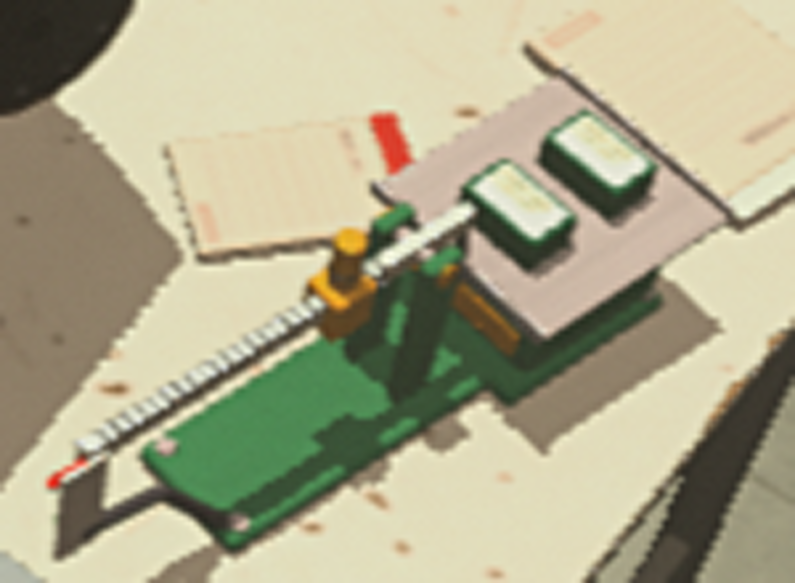

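The first crop shows the box's top corners at (100,250), (262,216), (282,290) and (120,330), and the mat's corners at (397,108), (672,33), (758,268) and (475,350). The second shows the green tops, the poise knob at (350,240) and the red pointer at (70,473).

Run:
```python
from h import *
np.set_printoptions(precision=1,suppress=True)
p,d,i=load('scene0')
def c1(u,v): return 215+u/8-.45,255+v/8-.45
def c2(u,v): return 330+u/5.3-.4,165+v/5.3-.4
def quad(c,pts,z,n):
    # mean height by depth at centre
    uv=[c(*q) for q in pts]; m=np.mean(uv,0); dd=np.median(d[int(m[1])-2:int(m[1])+3,int(m[0])-2:int(m[0])+3])
    zz=world(i,*m,depth=dd); P=np.array([world(i,*q,z=z) for q in uv])
    print(n,'depthcentre',zz,'c',P.mean(0),[np.round(np.linalg.norm(P[k]-P[k-1]),1) for k in range(4)],
     'yaw edges',[np.degrees(np.arctan2(*(P[k]-P[k-1])[[1,0]])) for k in range(4)])
quad(c1,[(100,250),(262,216),(282,290),(120,330)],34,'box')
quad(c1,[(397,108),(672,33),(758,268),(475,350)],3,'mat')
quad(c2,[(583,112),(655,163),(612,200),(542,152)],111,'gl')
quad(c2,[(505,160),(577,213),(532,253),(465,190)],111,'gr')
quad(c2,[(375,188),(570,80),(735,215),(545,335)],92,'pan')
for n,q in (('knobtop',(350,237)),('knobmid',(348,258)),('ptr',(72,472)),('beamnear',(95,443)),('beamfar',(465,212)),('pan1',(420,190)),('pan2',(570,300))):
    u,v=c2(*q); print(n,world(i,u,v,depth=d[int(round(v)),int(round(u))]))
# top-of-box clouds by depth
v,u=np.mgrid[0:480,0:640]
def cloud(mask):
    return np.array([world(i,a,b,depth=d[b,a]) for a,b in zip(u[mask],v[mask])])
reg=(u>405)&(u<460)&(v>175)&(v<222)
C=cloud(reg&(d>0)); 
print(np.histogram(C[:,2],bins=np.arange(76,132,4)))
s=C[(C[:,2]>103)]; print(len(s)); np.save('g.npy',s)
from scipy.cluster.hierarchy import fclusterdata
l=fclusterdata(s[:,:2],9,'distance')
for k in set(l):
    if (l==k).sum()>15:
        q=s[l==k]; r=cv2.minAreaRect(q[:,:2].astype(np.float32)); print(len(q),q.mean(0),r)
```

```text
box depthcentre [ 445.6 -321.1   33.7] c [ 445.6 -321.    34. ] [np.float64(33.7), np.float64(57.5), np.float64(31.5), np.float64(57.1)] yaw edges [np.float64(178.15662210635404), np.float64(84.51380232420375), np.float64(-2.2891967693078628), np.float64(-93.3204043893647)]
mat depthcentre [ 439.8 -179.3    2.4] c [ 439.1 -179.     3. ] [np.float64(107.4), np.float64(106.8), np.float64(107.1), np.float64(105.9)] yaw edges [np.float64(178.68740921512907), np.float64(88.81033886883712), np.float64(-1.7948675916013863), np.float64(-91.01292520895026)]
gl depthcentre [376.9 343.1 109.5] c [377.7 342.2 111. ] [np.float64(42.2), np.float64(52.7), np.float64(40.5), np.float64(49.9)] yaw edges [np.float64(117.95193657608027), np.float64(22.321513700036437), np.float64(-65.90796748620969), np.float64(-155.89938996350529)]
gr depthcentre [393.1 284.4 108.5] c [394.6 283.  111. ] [np.float64(34.5), np.float64(53.0), np.float64(41.7), np.float64(55.8)] yaw edges [np.float64(111.70162203471362), np.float64(22.092297331497747), np.float64(-64.99173449039884), np.float64(-165.27086653549867)]
pan d
[... 296 characters left out ...]
nobmid [437.8 146.4 167.5]
ptr [513.8 -40.  163.4]
beamnear [479.  -11.2 128.1]
beamfar [402.9 240.6 129.5]
pan1 [348.6 247.9  86. ]
pan2 [450.9 290.5  87.2]
(array([ 15, 301, 557, 162,  58,  43,  43, 134, 214,  61,  11,  16,  19]), array([ 76,  80,  84,  88,  92,  96, 100, 104, 108, 112, 116, 120, 124,
       128]))
585
198 [376.5 345.9 108.9] ((374.9378662109375, 347.19317626953125), (58.71448516845703, 41.739952087402344), 17.06071662902832)
183 [420.6 214.9 127.1] ((419.63897705078125, 217.4619598388672), (41.65930938720703, 55.31215286254883), 65.5299072265625)
204 [394.3 284.2 109. ] ((392.14117431640625, 285.2864685058594), (59.652427673339844, 39.163047790527344), 19.315603256225586)
```

```bash
cat >> h.py <<'E'
def go(x,y,z,yawdeg):
    s=env.state(); M=Rot(s['tcp_rot']); d=M.T@(np.array([x,y,z])-s['eef_pos'])
    a=s['tcp_rot'][2]-np.radians(yawdeg); a=(a+np.pi)%(2*np.pi)-np.pi
    print('go',np.round(d,1),'turn',round(a,3),'at',np.round(s['eef_pos'],1),'t',round(s['t'],2))
E
python3 steer.py '[[35, -20, 0, -0.12, 1], [70, -40, 0, -0.24, 1], [105, -60, 0, -0.36, 1], [140, -80, 0, -0.48, 1], [175, -100, 0, -0.6, 1]]'
python3 -c "
from h import *
go(446,-321,200,88)"
```

```text
t: 0.57
eef_pos: [304.0, -461.5, 214.5]
tcp_rot: [-3.141, -0.0, 0.863]
ft_force: [0.3, 0.0, 0.6]
opening: 0.999
grip_force: 0.0
go [199.1  16.6  14.5] turn -0.673 at [ 304.  -461.5  214.5] t 0.57
```

```bash
python3 steer.py '[[35, 3, 3, -0.12, 1], [70, 6, 6, -0.24, 1], [105, 9, 9, -0.36, 1], [140, 12, 12, -0.48, 1], [175, 15, 14, -0.6, 1]]'
python3 steer.py '[[12, 9, 0, -0.07, 1], [12, 9, 0, -0.07, 1], [12, 9, 0, -0.07, 1]]'
python3 -c "
from h import *
go(446,-321,200,88)
i=snap('wrist','w1')[2];print(i)"
```

```text
t: 0.98
eef_pos: [429.8, -339.0, 200.3]
tcp_rot: [-3.141, -0.0, 1.464]
ft_force: [0.1, -0.5, 0.6]
opening: 1.001
grip_force: 0.0
t: 1.23
eef_pos: [439.4, -329.1, 200.5]
tcp_rot: [-3.141, -0.0, 1.528]
ft_force: [0.2, 0.4, 0.4]
opening: 0.997
grip_force: 0.0
go [8.4 6.2 0.5] turn -0.008 at [ 439.4 -329.1  200.5] t 1.23
{'vertical_fov': 65.70646984690485, 'cx': 322.1546871180066, 'cy': 238.35913383135423, 'origin': array([ 442.68007193, -256.94968547,  371.19101663]), 'attitude': array([ 2.87924945e+00, -6.80232827e-06, -4.21552287e-02])}
```

View pics/w1.png

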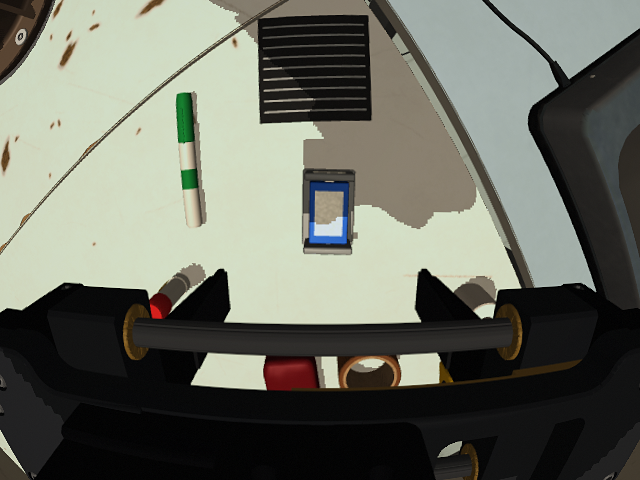

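The wrist view shows the box in its holder at about (329,213), the mat spanning (259,16) to (371,122), and the marker at (190,160). The marker is clear of the finger path.

```bash
sed -i "s/if i.get('fish')/if fish/; s/depth=None,z=None/depth=None,z=None,fish=False/" h.py
cat >> h.py <<'E'
def rect(i,mask,z,fish=True,minarea=100):
    """minAreaRects of mask components, on the plane z; (centre, size, yaw of longer side deg mod 180)"""
    out=[]
    for c in cv2.findContours(mask.astype(np.uint8),cv2.RETR_EXTERNAL,cv2.CHAIN_APPROX_NONE)[0]:
        if cv2.contourArea(c)<minarea: continue
        P=np.float32([world(i,u,v,z=z,fish=fish)[:2] for u,v in c[:,0]])
        r=cv2.boxPoints(cv2.minAreaRect(P)); e1,e2=r[1]-r[0],r[2]-r[1]
        L=e1 if np.hypot(*e1)>np.hypot(*e2) else e2
        out.append((np.round(r.mean(0),1),np.round(sorted([np.hypot(*e1),np.hypot(*e2)]),1),round(float(np.degrees(np.arctan2(L[1],L[0]))%180),1)))
    return out
E
python3 - <<'E'
from h import *
p,d,i=load('w1'); q=p.astype(int)
v,u=np.mgrid[0:480,0:640]
roi=(u>295)&(u<365)&(v>160)&(v<260)
blue=(q[:,:,2]>q[:,:,0]+50)&roi
m=cv2.morphologyEx(blue.astype(np.uint8),cv2.MORPH_CLOSE,np.ones((25,25)))
print('box',rect(i,m,34)); print(d[213,329],world(i,329,213,depth=d[213,329],fish=True))
print('mat',[world(i,a,b,z=3,fish=True).round(1) for a,b in((259,16),(369,14),(371,120),(261,123))])
dark=(q.max(2)<150)&(q[:,:,0]<q[:,:,2]+30)&roi
print('hold cheek ends',[world(i,a,b,z=40,fish=True).round(1) for a,b in((304,171),(353,170),(352,252),(304,252))])
E
```

```text
box [(array([ 445.5, -323.6], dtype=float32), array([35.4, 57.8], dtype=float32), 86.6)]
341.09094 [ 446.19063397 -323.10113354   35.7244969 ]
mat [array([ 385.2, -123.6,    3. ]), array([ 494.8, -127. ,    3. ]), array([ 491.5, -237.6,    3. ]), array([ 383.3, -235.7,    3. ])]
hold cheek ends [array([ 425.4, -283.1,   40. ]), array([ 469., -284.,   40.]), array([ 466.2, -360.2,   40. ]), array([ 421.5, -358.3,   40. ])]
```

```bash
python3 -c "
from h import *
go(445.5,-322.8,10.5,86.8)"
```

```text
go [  7.4   6.3 190.1] turn 0.011 at [ 439.  -329.8  200.6] t 1.28
```

```bash
python3 steer.py '[[4, 3, 30, 0.01, 1], [7.2, 6.3, 65, 0.01, 1], [7.2, 6.3, 100, 0.01, 1], [7.2, 6.3, 130, 0.01, 1], [7.2, 6.3, 145, 0.01, 1]]'
python3 steer.py '[[0, 0, 0, 0, 1], [0, 0, 0, 0, 1]]'
python3 -c "
from h import *
go(445.5,-322.8,10.5,86.8)"
```

```text
t: 1.7
eef_pos: [443.8, -323.0, 52.5]
tcp_rot: [-3.139, -0.002, 1.514]
ft_force: [-0.2, 0.6, 0.1]
opening: 1.003
grip_force: 0.0
t: 1.87
eef_pos: [445.0, -323.6, 55.4]
tcp_rot: [-3.141, -0.001, 1.515]
ft_force: [0.2, -0.5, 0.8]
opening: 1.001
grip_force: 0.0
go [ 0.8  0.5 44.9] turn 0.0 at [ 445.  -323.6   55.4] t 1.87
```

```bash
python3 steer.py '[[0.5, 0.5, 20, 0, 0.8], [0.5, 0.5, 35, 0, 0.7], [0.5, 0.5, 44.5, 0, 0.6], [0.5, 0.5, 44.5, 0, 0.5], [0.5, 0.5, 44.5, 0, 0.3]]'
python3 steer.py '[[0, 0, 0, 0, 0.3], [0, 0, 0, 0, 0.2], [0, 0, 0, 0, 0.2], [0, 0, 0, 0, 0.2], [0, 0, 0, 0, 0.2]]'
```

```text
t: 2.28
eef_pos: [446.5, -322.7, 12.0]
tcp_rot: [3.141, 0.001, 1.517]
ft_force: [0.7, -0.2, -0.3]
opening: 0.707
grip_force: 0.0
t: 2.7
eef_pos: [446.3, -322.2, 11.5]
tcp_rot: [3.141, 0.0, 1.518]
ft_force: [-1.3, -0.1, 4.3]
opening: 0.376
grip_force: 30.0
```

```bash
python3 steer.py '[[0, 0, -15, 0, 0.2], [0, 0, -35, 0, 0.2], [0, 0, -60, 0, 0.2], [0, 0, -70, 0, 0.2], [0, 0, -70, 0, 0.2]]'
python3 steer.py '[[0, 0, 0, 0, 0.2]]'
python3 -c "
from h import *
go(439,-181,82,17)"
```

```text
t: 3.12
eef_pos: [447.0, -322.8, 83.0]
tcp_rot: [3.139, 0.002, 1.518]
ft_force: [-0.1, -0.2, -3.2]
opening: 0.373
grip_force: 30.0
t: 3.2
eef_pos: [446.3, -322.1, 80.9]
tcp_rot: [3.141, 0.0, 1.518]
ft_force: [-0.3, -0.3, -3.1]
opening: 0.377
grip_force: 30.0
go [140.5 -14.7  -1.2] turn 1.221 at [ 446.3 -322.1   80.9] t 3.2
```

```bash
python3 steer.py '[[25, -3, 0, 0.12, 0.2], [55, -6, 0, 0.24, 0.2], [85, -9, 0, 0.36, 0.2], [110, -12, 0, 0.48, 0.2], [140, -14.5, 0, 0.6, 0.2]]'
python3 steer.py '[[0, 0, 0, 0.12, 0.2], [0, 0, 0, 0.24, 0.2], [0, 0, 0, 0.36, 0.2], [0, 0, 0, 0.48, 0.2], [0, 0, 0, 0.6, 0.2]]'
python3 steer.py '[[0, 0, 0, 0.02, 0.2], [0, 0, 0, 0.02, 0.2]]'
python3 -c "
from h import *
go(439,-181,9,17)"
```

```text
t: 3.62
eef_pos: [438.5, -180.5, 79.7]
tcp_rot: [-3.14, 0.0, 0.911]
ft_force: [1.0, -0.1, -2.7]
opening: 0.373
grip_force: 30.0
t: 4.03
eef_pos: [438.7, -181.2, 79.7]
tcp_rot: [-3.14, 0.002, 0.312]
ft_force: [0.6, -0.2, -2.2]
opening: 0.374
grip_force: 30.0
t: 4.2
eef_pos: [438.9, -181.4, 80.1]
tcp_rot: [-3.14, 0.001, 0.3]
ft_force: [-0.6, -1.4, -2.7]
opening: 0.376
grip_force: 30.0
go [ 0.3 -0.2 71.1] turn 0.003 at [ 438.9 -181.4   80.1] t 4.2
```

```bash
python3 steer.py '[[0, 0, 25, 0, 0.2], [0, 0, 50, 0, 0.2], [0, 0, 62, 0, 0.2], [0, 0, 67, 0, 0.2], [0, 0, 70, 0, 0.2]]'
python3 steer.py '[[0, 0, 0, 0, 0.2], [0, 0, 0, 0, 0.2]]'
python3 -c "
from h import *
go(439,-181,9,17)"
```

```text
t: 4.62
eef_pos: [438.9, -181.4, 10.1]
tcp_rot: [-3.14, 0.001, 0.3]
ft_force: [-0.1, -0.1, -2.6]
opening: 0.378
grip_force: 30.0
t: 4.78
eef_pos: [439.5, -181.8, 11.6]
tcp_rot: [3.141, -0.0, 0.299]
ft_force: [0.6, 0.9, -3.2]
opening: 0.376
grip_force: 30.0
go [-0.3 -0.9  2.6] turn 0.002 at [ 439.5 -181.8   11.6] t 4.78
```

```bash
python3 steer.py '[[0, 0, 1, 0, 0.2], [0, 0, 1.5, 0, 0.2], [0, 0, 1.5, 0, 0.2]]'; python3 steer.py '[[0, 0, 0.5, 0, 0.2], [0, 0, 1, 0, 0.2], [0, 0, 1, 0, 0.2]]'
```

```text
t: 5.03
eef_pos: [439.5, -181.7, 10.0]
tcp_rot: [3.141, -0.001, 0.298]
ft_force: [0.1, -0.4, -3.4]
opening: 0.381
grip_force: 30.0
t: 5.28
eef_pos: [439.3, -181.7, 8.7]
tcp_rot: [3.141, -0.0, 0.298]
ft_force: [0.6, -0.6, -2.8]
opening: 0.378
grip_force: 30.0
```

```bash
python3 steer.py '[[0, 0, 0.5, 0, 0.2], [0, 0, 1, 0, 0.2], [0, 0, 1, 0, 0.2]]'; python3 steer.py '[[0, 0, 0.5, 0, 0.2], [0, 0, 1, 0, 0.2], [0, 0, 1, 0, 0.2]]'
```

```text
t: 5.53
eef_pos: [439.3, -181.6, 8.5]
tcp_rot: [3.141, -0.0, 0.298]
ft_force: [-2.3, 1.9, 13.6]
opening: 0.378
grip_force: 30.0
t: 5.78
eef_pos: [439.3, -181.6, 8.5]
tcp_rot: [3.14, -0.001, 0.298]
ft_force: [-5.6, 2.6, 32.2]
opening: 0.376
grip_force: 30.0
```

```bash
python3 steer.py '[[0, 0, -1, 0, 0.3], [0, 0, -2, 0, 0.6], [0, 0, -2, 0, 0.8], [0, 0, -2, 0, 1], [0, 0, -2, 0, 1]]'
python3 steer.py '[[0, 0, -20, 0, 1], [0, 0, -55, 0, 1], [0, 0, -90, -0.12, 1], [0, 0, -110, -0.24, 1], [0, 0, -110, -0.36, 1]]'
python3 steer.py '[[0, 0, 0, -0.12, 1], [0, 0, 0, -0.24, 1], [0, 0, 0, -0.36, 1], [0, 0, 0, -0.48, 1], [0, 0, 0, -0.6, 1]]'
python3 steer.py '[[0, 0, 0, -0.12, 1], [0, 0, 0, -0.24, 1], [0, 0, 0, -0.36, 1], [0, 0, 0, -0.48, 1], [0, 0, 0, -0.6, 1]]'
python3 steer.py '[[0, 0, 0, 0, 1]]'
python3 - <<'E'
from h import *
p,d,i=snap('wrist','w2'); q=p.astype(int)
blue=(q[:,:,2]>q[:,:,0]+50)&(q[:,:,2]>80)
m=cv2.morphologyEx(blue.astype(np.uint8),cv2.MORPH_CLOSE,np.ones((25,25)))
n,l,s,c=cv2.connectedComponentsWithStats(m); print(s[1:],c[1:])
print(rect(i,m,31))
go(439.3,-181.6,11,107)
E
```

```text
t: 6.2
eef_pos: [439.3, -181.6, 8.5]
tcp_rot: [3.142, 0.0, 0.298]
ft_force: [0.0, 0.1, 0.1]
opening: 0.601
grip_force: 0.0
t: 6.62
eef_pos: [440.6, -182.3, 122.3]
tcp_rot: [3.136, -0.002, 0.664]
ft_force: [0.8, 0.1, -0.5]
opening: 0.95
grip_force: 0.0
t: 7.03
eef_pos: [439.2, -181.6, 118.4]
tcp_rot: [-3.141, 0.0, 1.264]
ft_force: [0.0, 0.7, 0.4]
opening: 1.002
grip_force: 0.0
t: 7.45
eef_pos: [439.2, -181.6, 118.4]
tcp_rot: [-3.141, -0.0, 1.864]
ft_force: [0.3, 0.0, -0.1]
opening: 1.001
grip_force: 0.0
t: 7.53
eef_pos: [439.2, -181.6, 118.4]
tcp_rot: [-3.141, -0.0, 1.863]
ft_force: [0.4, 0.8, 0.6]
opening: 1.001
grip_force: 0.0
[[ 282  220   80   47 1618]] [[321.52843016 241.83559951]]
[(array([ 439. , -182.5], dtype=float32), array([34.6, 57.3], dtype=float32), 16.8)]
go [-1.000e-01  1.000e-01  1.074e+02] turn -0.012 at [ 439.2 -181.6  118.4] t 7.58
```

View pics/w2.png

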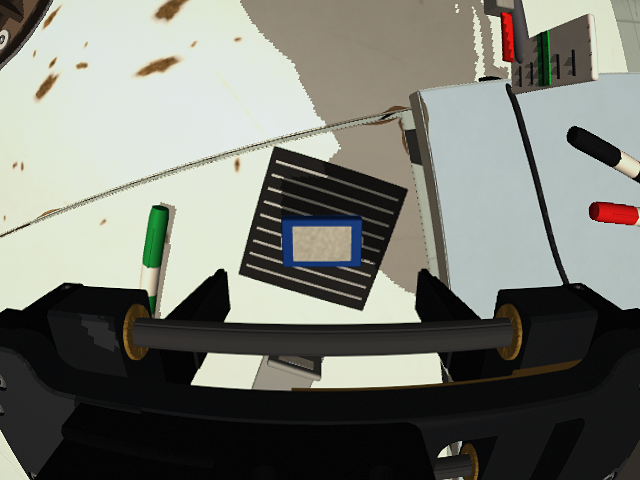

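The box lies squarely on the mat at (321,242). The side counter's edge is at about x=430 px, so I'll check its height before descending.

Run:
```python
from h import *
p,d,i=load('w2')
for u,v in((425,130),(432,200),(436,250),(460,200),(500,200),(418,120),(415,240),(160,210)): print((u,v),world(i,u,v,depth=d[v,u],fish=True).round(0))
p,d,i=load('scene0')
for u,v in((330,300),(310,312),(345,275),(300,330)): print((u,v),world(i,u,v,depth=d[v,u]).round(0))
```

```text
(425, 130) [483. -83.  37.]
(432, 200) [ 509. -129.   24.]
(436, 250) [ 530. -166.   13.]
(460, 200) [ 524. -121.   39.]
(500, 200) [ 555. -111.   38.]
(418, 120) [479. -76.  24.]
(415, 240) [ 515. -166.   -1.]
(160, 210) [ 309. -197.   16.]
(330, 300) [566. -92.  34.]
(310, 312) [ 584. -157.   37.]
(345, 275) [483. -12.  -4.]
(300, 330) [ 698. -221.  197.]
```

```bash
python3 steer.py '[[0.5, 0, 30, 0, 0.9], [0.5, 0, 65, 0, 0.8], [0.5, 0, 90, 0, 0.8], [0.5, 0, 103, 0, 0.8], [0.5, 0, 109.4, 0, 0.8]]'
python3 steer.py '[[0, 0, 0, 0, 0.5], [0, 0, 0, 0, 0.4], [0, 0, 0, 0, 0.4], [0, 0, 0, 0, 0.4], [0, 0, 0, 0, 0.4]]'
python3 steer.py '[[0, 0, 0, 0, 0.4], [0, 0, 0, 0, 0.4], [0, 0, 0, 0, 0.4]]'
```

```text
t: 8.0
eef_pos: [438.4, -180.8, 7.3]
tcp_rot: [-3.14, -0.002, 1.853]
ft_force: [-0.6, -0.1, -0.3]
opening: 0.8
grip_force: 0.0
t: 8.42
eef_pos: [439.5, -181.4, 10.2]
tcp_rot: [3.14, 0.001, 1.857]
ft_force: [0.3, -0.4, 6.0]
opening: 0.611
grip_force: 30.0
t: 8.67
eef_pos: [439.5, -181.4, 10.1]
tcp_rot: [3.14, 0.001, 1.857]
ft_force: [-1.2, 0.6, 6.6]
opening: 0.607
grip_force: 30.0
```

```bash
python3 steer.py '[[0, 0, -25, 0, 0.4], [0, 0, -60, 0, 0.4], [0, 0, -100, 0, 0.4], [0, 0, -140, 0, 0.4], [0, 0, -180, 0, 0.4]]'
python3 steer.py '[[0, 0, -20, 0, 0.4], [0, 0, -20, 0, 0.4]]'
python3 -c "
from h import *
go(385,250,212,107)"
```

```text
t: 9.08
eef_pos: [438.5, -180.8, 191.5]
tcp_rot: [-3.142, 0.0, 1.858]
ft_force: [0.9, -1.4, -3.4]
opening: 0.609
grip_force: 30.0
t: 9.25
eef_pos: [440.3, -181.7, 213.7]
tcp_rot: [3.136, 0.006, 1.858]
ft_force: [0.0, -0.8, -3.4]
opening: 0.608
grip_force: 30.0
go [ 4.298e+02  6.910e+01 -4.000e-01] turn -0.01 at [ 440.3 -181.7  213.7] t 9.25
```

```bash
python3 steer.py '[[25, 6, 0, 0, 0.4], [60, 15, 0, 0, 0.4], [98, 23, 0, 0, 0.4], [136, 31, 0, 0, 0.4], [174, 40, 0, 0, 0.4]]'
python3 steer.py '[[37, 9, 0, 0, 0.4], [74, 18, 0, 0, 0.4], [111, 27, 0, 0, 0.4], [148, 36, 0, 0, 0.4], [180, 45, 0, 0, 0.4]]'
python3 steer.py '[[5, 5, 0, 0, 0.4], [5, 5, 0, 0, 0.4], [5, 5, 0, 0, 0.4], [5, 5, 0, 0, 0.4]]'
python3 - <<'E'
from h import *
go(385,314,212,107)
snap('wrist','w3')
E
```

```text
t: 9.67
eef_pos: [426.9, -1.3, 208.0]
tcp_rot: [-3.14, -0.001, 1.857]
ft_force: [1.2, -0.1, -2.9]
opening: 0.608
grip_force: 30.0
t: 10.08
eef_pos: [419.1, 184.5, 208.0]
tcp_rot: [-3.14, -0.0, 1.858]
ft_force: [0.5, -0.7, -1.9]
opening: 0.607
grip_force: 30.0
t: 10.42
eef_pos: [423.5, 187.6, 208.5]
tcp_rot: [-3.14, 0.0, 1.857]
ft_force: [-0.9, 0.1, -2.6]
opening: 0.609
grip_force: 30.0
go [132.1  -1.2  -3.5] turn -0.011 at [423.5 187.6 208.5] t 10.42
```

View pics/w3.png

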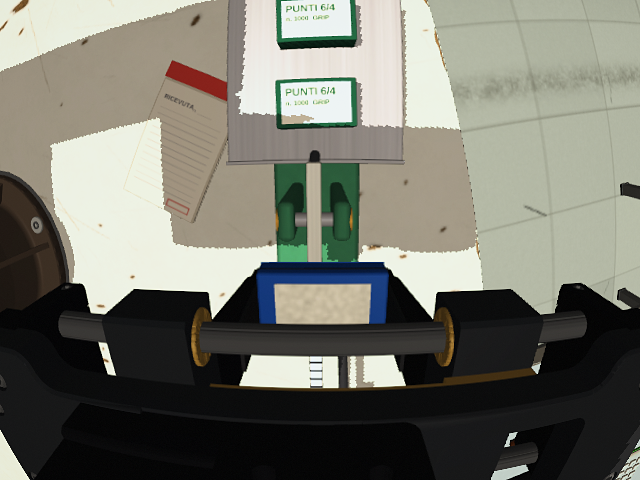

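The view shows the near green box at about (316,103), the far one at (315,20), and the pan's near edge at v=161, parallel to the held box. I'll move closer and measure the tops from depth.

```bash
python3 steer.py '[[20, 0, 0, 0, 0.4], [45, -0.5, 0, 0, 0.4], [65, -1, 0, 0, 0.4], [75, -1, 0, 0, 0.4], [75, -1, 0, 0, 0.4]]'
cat > tops.py <<'E'
from h import *
import sys
p,d,i=snap('wrist',sys.argv[1]); v,u=np.mgrid[0:480,0:640]
f=240/np.tan(np.radians(i['vertical_fov'])/2)
x=u-i['cx'];y=v-i['cy'];r=np.hypot(x,y)+1e-9;t=r/f
P=np.stack([x/r*np.tan(t)*d,y/r*np.tan(t)*d,d],-1)@Rot(i['attitude']).T+np.array(i['origin'])
roi=(d>0)&(v<260)&(P[...,0]>300)&(P[...,0]<470)&(P[...,1]>235)&(P[...,1]<420)
z=P[...,2]
m=roi&(z>101)&(z<120)
m=cv2.morphologyEx(m.astype(np.uint8),cv2.MORPH_OPEN,np.ones((3,3)))
n,l,s,c=cv2.connectedComponentsWithStats(m)
for k in range(1,n):
    if s[k,4]>300: print(s[k],'z',np.median(z[l==k]).round(1),rect(i,l==k,np.median(z[l==k])))
pm=roi&(z>75)&(z<97); print('pan z',np.median(z[pm]))
go(385,314,212,106.4)
E
python3 tops.py w4
```

```text
t: 10.88
eef_pos: [401.4, 260.7, 209.1]
tcp_rot: [-3.142, -0.0, 1.858]
ft_force: [0.3, -0.6, -2.4]
opening: 0.608
grip_force: 30.0
[ 276   93   82   52 3916] z 110.6 [(array([372.4, 344.5], dtype=float32), array([35.7, 58.1], dtype=float32), 18.5)]
[ 277  180   80   51 3831] z 110.5 [(array([390.6, 283.5], dtype=float32), array([36.7, 57.9], dtype=float32), 18.0)]
pan z 86.26487209479842
go [56.6 -0.6 -2.9] turn 0.001 at [401.6 259.9 209.1] t 10.93
```

View pics/w4.png

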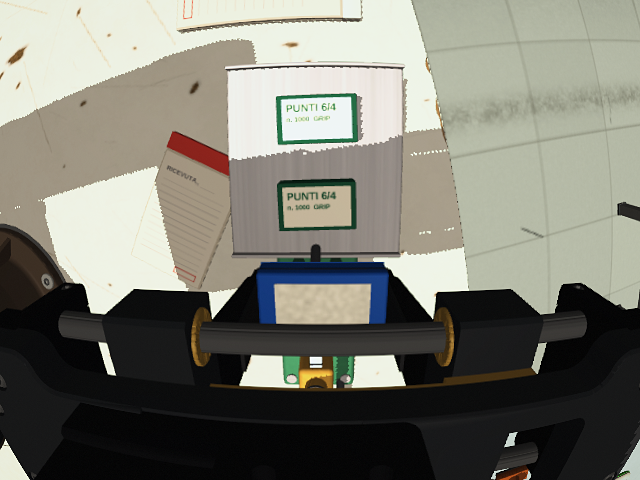

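```bash
python3 steer.py '[[25, -1, 5, -0.02, 0.4], [45, -2, 15, -0.02, 0.4], [56, -3, 25, -0.02, 0.4], [57, -3.5, 35, -0.02, 0.4], [57, -3.5, 40, -0.02, 0.4]]'
python3 steer.py '[[0, 0, 0, 0, 0.4], [0, 0, 0, 0, 0.4], [0, 0, 0, 0, 0.4]]'
python3 -c "
from h import *
go(381.3,314.8,130,107.7)"
```

```text
t: 11.35
eef_pos: [381.8, 313.3, 167.8]
tcp_rot: [-3.14, 0.001, 1.878]
ft_force: [0.5, 0.1, -3.7]
opening: 0.61
grip_force: 30.0
t: 11.6
eef_pos: [382.6, 313.5, 169.5]
tcp_rot: [3.141, 0.0, 1.877]
ft_force: [0.8, -0.4, -2.5]
opening: 0.606
grip_force: 30.0
go [ 1.7 -0.9 39.5] turn -0.003 at [382.6 313.5 169.5] t 11.6
```

```bash
python3 steer.py '[[1.4, -0.8, 15, 0, 0.4], [1.4, -0.8, 30, 0, 0.4], [1.4, -0.8, 42, 0, 0.4], [1.4, -0.8, 46, 0, 0.4], [1.4, -0.8, 46, 0, 0.4]]'
python3 steer.py '[[0, 0, 0, 0, 0.4], [0, 0, 0, 0, 0.4], [0, 0, 0, 0, 0.4]]'
python3 -c "
from h import *
go(381.3,314.8,118,107.7)
snap('scene','s2')
p=load('s2')[0]; b=cv2.resize(p[150:260,330:490],None,fx=5,fy=5,interpolation=cv2.INTER_CUBIC);cv2.imwrite('pics/c3.png',b[:,:,::-1])"
```

```text
t: 12.02
eef_pos: [381.0, 314.7, 122.9]
tcp_rot: [-3.141, 0.0, 1.877]
ft_force: [0.0, -0.9, -3.0]
opening: 0.608
grip_force: 30.0
t: 12.27
eef_pos: [381.3, 315.2, 123.9]
tcp_rot: [3.14, -0.0, 1.878]
ft_force: [-0.1, 0.9, -2.9]
opening: 0.609
grip_force: 30.0
go [-0.4 -0.1  5.9] turn -0.002 at [381.3 315.2 123.9] t 12.27
```

View pics/c3.png

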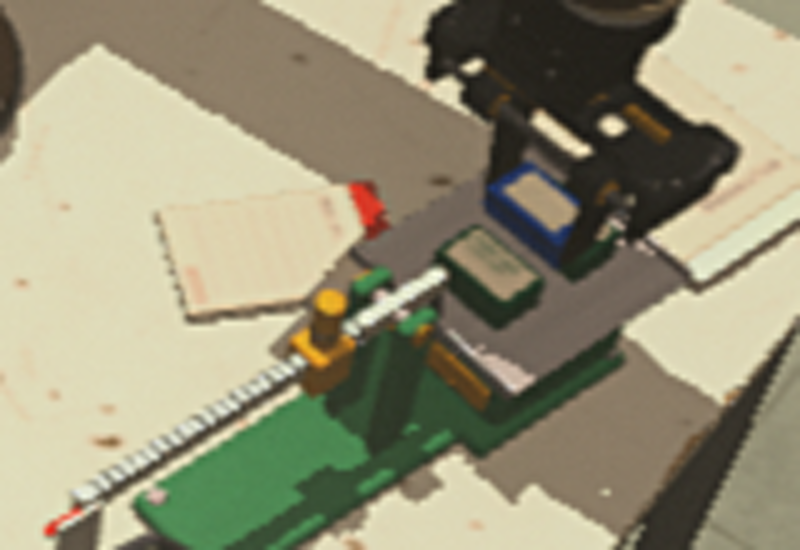

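The held box (top at about (535,205) in the crop) hovers over the gap with both green boxes clear. Lowering it slowly and watching the force.

```bash
python3 steer.py '[[-0.3, 0, 2, 0, 0.4], [-0.3, 0, 4, 0, 0.4], [-0.3, 0, 6, 0, 0.4], [-0.3, 0, 8, 0, 0.4], [-0.3, 0, 10, 0, 0.4]]'
python3 steer.py '[[0, 0, 1.5, 0, 0.4], [0, 0, 3, 0, 0.4], [0, 0, 4.5, 0, 0.4], [0, 0, 6, 0, 0.4], [0, 0, 6, 0, 0.4]]'
```

```text
t: 12.73
eef_pos: [381.0, 314.8, 112.9]
tcp_rot: [-3.141, 0.0, 1.878]
ft_force: [0.1, 0.2, -3.6]
opening: 0.607
grip_force: 30.0
t: 13.15
eef_pos: [381.0, 314.8, 106.9]
tcp_rot: [-3.141, 0.0, 1.878]
ft_force: [-0.7, -0.5, -1.1]
opening: 0.608
grip_force: 30.0
```

```bash
python3 steer.py '[[0, 0, 1, 0, 0.4], [0, 0, 2, 0, 0.4], [0, 0, 3, 0, 0.4], [0, 0, 4, 0, 0.4], [0, 0, 4, 0, 0.4]]'
python3 steer.py '[[0, 0, 1, 0, 0.4], [0, 0, 2, 0, 0.4], [0, 0, 3, 0, 0.4], [0, 0, 4, 0, 0.4], [0, 0, 4, 0, 0.4]]'
python3 steer.py '[[0, 0, 1, 0, 0.4], [0, 0, 2, 0, 0.4], [0, 0, 2, 0, 0.4], [0, 0, 2, 0, 0.4], [0, 0, 2, 0, 0.4]]'
```

```text
t: 13.57
eef_pos: [381.1, 314.8, 103.1]
tcp_rot: [3.141, 0.0, 1.878]
ft_force: [0.7, 0.9, -2.2]
opening: 0.606
grip_force: 30.0
t: 13.98
eef_pos: [381.0, 314.8, 99.0]
tcp_rot: [-3.141, 0.0, 1.878]
ft_force: [-0.2, 0.5, -2.7]
opening: 0.604
grip_force: 30.0
t: 14.4
eef_pos: [381.0, 314.7, 97.1]
tcp_rot: [-3.141, 0.0, 1.878]
ft_force: [-0.1, 0.2, -3.0]
opening: 0.608
grip_force: 30.0
```

```bash
python3 steer.py '[[0, 0, 1, 0, 0.4], [0, 0, 2, 0, 0.4], [0, 0, 3, 0, 0.4], [0, 0, 4, 0, 0.4], [0, 0, 4, 0, 0.4]]'
python3 steer.py '[[0, 0, 1, 0, 0.4], [0, 0, 2, 0, 0.4], [0, 0, 3, 0, 0.4], [0, 0, 3, 0, 0.4], [0, 0, 3, 0, 0.4]]'
python3 steer.py '[[0, 0, 1, 0, 0.4], [0, 0, 1.5, 0, 0.4], [0, 0, 1.5, 0, 0.4], [0, 0, 1.5, 0, 0.4]]'
```

```text
t: 14.82
eef_pos: [381.0, 314.7, 92.9]
tcp_rot: [-3.141, 0.0, 1.878]
ft_force: [0.1, -0.2, -2.9]
opening: 0.606
grip_force: 30.0
t: 15.23
eef_pos: [381.0, 314.8, 90.1]
tcp_rot: [-3.141, 0.0, 1.878]
ft_force: [-0.3, 0.6, -2.4]
opening: 0.611
grip_force: 30.0
t: 15.57
eef_pos: [381.1, 314.8, 88.7]
tcp_rot: [3.142, 0.0, 1.878]
ft_force: [-0.2, -0.5, -2.6]
opening: 0.609
grip_force: 30.0
```

```bash
python3 steer.py '[[0, 0, 1, 0, 0.4], [0, 0, 1, 0, 0.4], [0, 0, 1, 0, 0.4], [0, 0, 1, 0, 0.4]]'
python3 steer.py '[[0, 0, 1, 0, 0.4], [0, 0, 1, 0, 0.4], [0, 0, 1, 0, 0.4], [0, 0, 1, 0, 0.4]]'
python3 -c "
from h import *
p,d,i=snap('wrist','w5')
cv2.imwrite('pics/c4.png',cv2.resize(p[40:400,200:440],None,fx=1.6,fy=1.6)[:,:,::-1])"
```

```text
t: 15.9
eef_pos: [381.1, 314.8, 87.7]
tcp_rot: [3.142, 0.0, 1.878]
ft_force: [0.7, -0.2, -1.9]
opening: 0.61
grip_force: 30.0
t: 16.23
eef_pos: [381.1, 314.8, 87.2]
tcp_rot: [3.141, -0.0, 1.878]
ft_force: [-1.7, -1.0, 5.5]
opening: 0.602
grip_force: 30.0
```

View pics/c4.png

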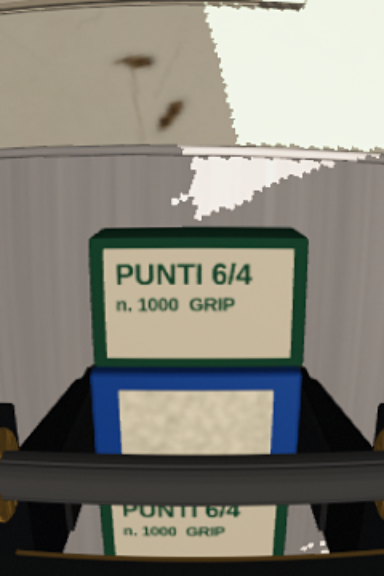

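The crop shows the blue box seated at (195,410), flush between the two green boxes. Contact is at TCP 87.2, which puts its underside at 80, the pan's bottom stop. Releasing and rising.

```bash
python3 steer.py '[[0, 0, -0.5, 0, 0.62], [0, 0, -0.5, 0, 0.64], [0, 0, -0.5, 0, 0.68], [0, 0, -0.5, 0, 0.75], [0, 0, -0.5, 0, 0.85]]'
python3 steer.py '[[0, 0, -10, 0, 0.9], [0, 0, -35, 0, 0.9], [0, 0, -70, 0, 0.9], [0, 0, -105, 0, 0.9], [0, 0, -125, 0, 0.9]]'
python3 steer.py '[[-40, 0, 0, 0, 0.9], [-80, 0, 0, 0, 0.9], [-105, 0, 0, 0, 0.9], [-105, 0, 0, 0, 0.9]]'
python3 tops.py w6
python3 - <<'E'
from h import *
p,d,i=load('w6'); print(np.array(i['origin']).round(0))
p,d,i=snap('scene','s3')
a=cv2.resize(p[155:275,330:490],None,fx=5,fy=5,interpolation=cv2.INTER_CUBIC)[:,:,::-1]
cv2.imwrite('pics/c5.png',a)
E
```

```text
t: 16.7
eef_pos: [381.1, 314.8, 87.1]
tcp_rot: [-3.142, 0.0, 1.878]
ft_force: [-0.3, -0.0, -0.5]
opening: 0.764
grip_force: 0.0
t: 17.12
eef_pos: [381.5, 315.1, 216.2]
tcp_rot: [3.138, -0.001, 1.878]
ft_force: [0.7, 0.0, -0.3]
opening: 0.898
grip_force: 0.0
t: 17.45
eef_pos: [413.6, 211.7, 213.1]
tcp_rot: [3.141, 0.001, 1.875]
ft_force: [0.2, -0.1, 0.0]
opening: 0.904
grip_force: 0.0
[  282    27    80   140 10859] z 105.6 [(array([381.1, 313.5], dtype=float32), array([ 58.5, 107.2], dtype=float32), 107.3)]
pan z 80.67135867086634
go [104.7   3.2   1. ] turn 0.018 at [413.3 213.1 213. ] t 17.5
[392. 281. 384.]
```

View pics/c5.png

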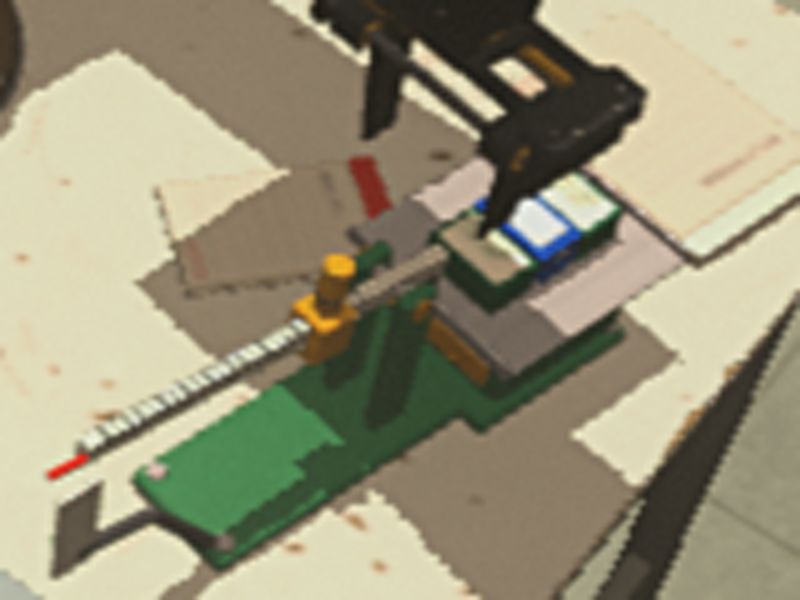

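The three boxes measure 58.5 x 107.2 mm together, so they stand flat and side by side. The pointer is high, so the load is heavy and the poise, at (325,310) in the crop, must go outward. Next I'll locate the knob with the wrist camera.

```bash
python3 steer.py '[[-40, 3, 0, 0.02, 0.9], [-80, 3, 0, 0.02, 0.9], [-120, 3, 0, 0.02, 0.9], [-150, 3, 0, 0.02, 0.9], [-150, 3, 0, 0.02, 0.9]]'
cat > knob.py <<'E'
from h import *
import sys
def cloud(n):
    p,d,i=snap(*n) ; v,u=np.mgrid[0:480,0:640]
    f=240/np.tan(np.radians(i['vertical_fov'])/2)
    x=u-i['cx'];y=v-i['cy'];r=np.hypot(x,y)+1e-9;t=r/f
    k=np.tan(t)/r if n[0]=='wrist' else 1/f
    return p.astype(int),d,np.stack([x*k*d,y*k*d,d],-1)@Rot(i['attitude']).T+np.array(i['origin']),i
U=np.array([-np.sin(np.radians(16.4)),np.cos(np.radians(16.4))]); V=np.array([U[1],-U[0]])  # scale +y, +x
if __name__=='__main__':
    p,d,P,i=cloud(('wrist',sys.argv[1])); q=P[...,:2]-[415,217]; al=q@U; ac=q@V; z=P[...,2]
    brass=(d>0)&(p[...,0]>p[...,2]*1.8)&(p[...,0]>90)&(p[...,1]>p[...,0]*.45)&(al<0)&(al>-250)&(abs(ac)<40)
    top=brass&(z>145)
    vv,uu=np.nonzero(top); print('n',len(vv), 'pix',uu.min(),uu.max(),vv.min(),vv.max(),'z',np.percentile(z[top],[5,50,95]).round(1))
    zt=np.percentile(z[top],95); c=top&(z>zt-4); 
    print('knob top',len(c.nonzero()[0]),P[c].mean(0).round(1),rect(i,c,np.median(z[c]),minarea=20))
    red=(d>0)&(p[...,0]>120)&(p[...,0]>2.2*p[...,1])&(al<-200)&(al>-330)&(abs(ac)<40)
    if red.sum(): print('ptr',red.sum(),P[red].mean(0).round(1))
    cheek=(d>0)&(abs(z-135)<6)&(abs(al)<40)&(abs(ac)<40); print('cheeks', cheek.sum(),P[cheek].mean(0).round(1))
    beam=(d>0)&(z>118)&(z<160)&(al<-60)&(al>-230)&(abs(ac)<20)&(~brass)
    if beam.sum()>20:
        print('beam',beam.sum(),np.polyfit(P[...,1][beam],P[...,0][beam],1).round(3),'dz/dal',np.polyfit(al[beam],z[beam],1).round(3))
    go(P[c].mean(0)[0],P[c].mean(0)[1],200,106.4)
E
python3 knob.py w7
```

```text
t: 17.97
eef_pos: [462.4, 69.9, 212.5]
tcp_rot: [3.141, 0.001, 1.856]
ft_force: [-0.1, 0.6, -0.3]
opening: 0.901
grip_force: 0.0
n 1060 pix 140 327 93 372 z [145.2 178.7 310.6]
knob top 68 [412.9  83.8 311.5] []
ptr 108 [486.6 -27.9 151.5]
cheeks 2779 [412.7 203.  133.7]
beam 3021 [-2.94000e-01  4.73409e+02] dz/dal [-8.70000e-02  1.34278e+02]
go [ 25.3 -43.3  12.4] turn -0.002 at [461.6  71.6 212.4] t 18.02
```

```bash
sed -i 's/top=brass&(z>145)/top=brass\&(z>145)\&(z<195)/' knob.py; python3 knob.py w8
```

```text
n 973 pix 288 327 96 375 z [145.2 178.6 180.1]
knob top 752 [427.5 153.9 178.9] [(array([427.4, 153.9], dtype=float32), array([16.2, 16.8], dtype=float32), 150.4)]
ptr 90 [486.1 -27.3 151.4]
cheeks 2817 [412.8 203.3 133.7]
beam 2905 [-3.0000e-01  4.7375e+02] dz/dal [-9.00000e-02  1.33924e+02]
go [87.3 -9.3 12.3] turn -0.001 at [461.1  72.7 212.3] t 18.07
```

```bash
python3 steer.py '[[25, -3, 0, 0, 0.7], [55, -6, 0, 0, 0.6], [80, -9, 0, 0, 0.5], [88, -9.3, 0, 0, 0.5], [88, -9.3, 0, 0, 0.5]]'
python3 steer.py '[[0, 0, 0, 0, 0.5], [0, 0, 20, 0, 0.5], [0, 0, 40, 0, 0.5], [0, 0, 55, 0, 0.5], [0, 0, 60, 0, 0.5]]'
python3 steer.py '[[0, 0, 0, 0, 0.5], [0, 0, 0, 0, 0.5]]'
python3 -c "
from h import *
go(427.3,154.7,150.5,106.4)"
```

```text
t: 18.48
eef_pos: [426.1, 156.8, 212.4]
tcp_rot: [3.142, -0.0, 1.862]
ft_force: [1.1, -0.7, 0.6]
opening: 0.608
grip_force: 0.0
t: 18.9
eef_pos: [426.8, 153.6, 150.5]
tcp_rot: [-3.139, -0.0, 1.857]
ft_force: [-0.8, -0.0, -0.9]
opening: 0.501
grip_force: 0.0
t: 19.07
eef_pos: [427.6, 154.1, 152.5]
tcp_rot: [3.142, 0.0, 1.857]
ft_force: [0.3, 0.3, 0.1]
opening: 0.499
grip_force: 0.0
go [ 0.7 -0.1  2. ] turn 0.0 at [427.6 154.1 152.5] t 19.07
```

```bash
python3 steer.py '[[0.5, 0, 1, 0, 0.3], [0.5, 0, 1, 0, 0.15], [0.5, 0, 1, 0, 0.15], [0.5, 0, 1, 0, 0.15], [0.5, 0, 1, 0, 0.15]]'
python3 steer.py '[[0, 0, 0, 0, 0.15], [0, 0, 0, 0, 0.15], [0, 0, 0, 0, 0.15]]'
python3 steer.py '[[-10, 0, -0.8, 0, 0.15], [-25, 0, -2, 0, 0.15], [-40, 0, -3.2, 0, 0.15], [-60, 0, -4.8, 0, 0.15], [-60, 0, -4.8, 0, 0.15]]'
```

```text
t: 19.48
eef_pos: [427.1, 154.9, 151.5]
tcp_rot: [3.141, 0.0, 1.858]
ft_force: [-0.0, 0.2, 0.3]
opening: 0.206
grip_force: 0.0
t: 19.73
eef_pos: [427.2, 154.9, 151.4]
tcp_rot: [3.141, 0.0, 1.858]
ft_force: [1.8, 0.5, 2.0]
opening: 0.183
grip_force: 30.0
t: 20.15
eef_pos: [445.1, 95.1, 156.4]
tcp_rot: [3.14, 0.001, 1.856]
ft_force: [3.5, 0.5, 2.5]
opening: 0.18
grip_force: 30.0
```

```bash
python3 steer.py '[[0, 0, 0, 0, 0.25], [0, 0, 0, 0, 0.4], [0, 0, 0, 0, 0.5], [0, 0, -20, 0, 0.5], [0, 0, -50, 0, 0.5]]'
python3 steer.py '[[-20, 0, 0, 0, 0.5], [-50, 0, 0, 0, 0.5], [-80, 0, 0, 0, 0.5], [-80, 0, 0, 0, 0.5], [-80, 0, 0, 0, 0.5]]'
python3 steer.py '[[0, 0, 0, 0, 0.5], [0, 0, 0, 0, 0.5], [0, 0, 0, 0, 0.5], [0, 0, 0, 0, 0.5], [0, 0, 0, 0, 0.5]]'
python3 knob.py w9
```

```text
t: 20.57
eef_pos: [442.4, 97.8, 204.6]
tcp_rot: [-3.136, -0.001, 1.859]
ft_force: [0.7, -0.4, 0.2]
opening: 0.465
grip_force: 0.0
t: 20.98
eef_pos: [466.4, 20.2, 205.7]
tcp_rot: [-3.141, -0.0, 1.856]
ft_force: [0.5, 0.7, -0.4]
opening: 0.497
grip_force: 0.0
t: 21.4
eef_pos: [466.5, 21.1, 206.0]
tcp_rot: [-3.142, 0.0, 1.859]
ft_force: [0.6, -0.1, -0.1]
opening: 0.5
grip_force: 0.0
n 1875 pix 302 345 116 320 z [148.  151.8 186. ]
knob top 857 [445.1  95.2 185.1] [(array([445. ,  95.3], dtype=float32), array([16.3, 16.7], dtype=float32), 61.8)]
ptr 33 [485.2 -22.2 150.7]
cheeks 118 [419.3 179.8 136.1]
beam 3494 [-3.00000e-01  4.73343e+02] dz/dal [-1.00000e-01  1.32529e+02]
go [77.2  0.5  6. ] turn 0.001 at [466.5  21.  206. ] t 21.45
```

```bash
python3 steer.py '[[25, 0, 0, 0, 0.5], [55, 0, 0, 0, 0.5], [77.7, 0.5, 0, 0, 0.5], [77.7, 0.5, 0, 0, 0.5], [77.7, 0.5, 0, 0, 0.5]]'
python3 steer.py '[[0, 0, 15, 0, 0.5], [0, 0, 35, 0, 0.5], [0, 0, 49, 0, 0.5], [0, 0, 49, 0, 0.4], [0, 0, 49, 0, 0.2]]'
python3 steer.py '[[0, 0, 0, 0, 0.15], [0, 0, 0, 0, 0.15], [0, 0, 0, 0, 0.15], [0, 0, 0, 0, 0.15]]'
python3 steer.py '[[-10, 0, -0.8, 0, 0.15], [-22, 0, -1.7, 0, 0.15], [-36, 0, -2.8, 0, 0.15], [-50, 0, -4, 0, 0.15], [-50, 0, -4, 0, 0.15]]'
python3 steer.py '[[0, 0, 0, 0, 0.25], [0, 0, 0, 0, 0.4], [0, 0, 0, 0, 0.5], [0, 0, -20, 0, 0.5], [0, 0, -50, 0, 0.5]]'
python3 steer.py '[[-20, 0, 0, 0, 0.5], [-50, 0, 0, 0, 0.5], [-80, 0, 0, 0, 0.5], [-80, 0, 0, 0, 0.5], [-80, 0, 0, 0, 0.5]]'
python3 steer.py '[[0, 0, 0, 0, 0.5], [0, 0, 0, 0, 0.5], [0, 0, 0, 0, 0.5], [0, 0, 0, 0, 0.5], [0, 0, 0, 0, 0.5]]'
python3 steer.py '[[0, 0, 0, 0, 0.5], [0, 0, 0, 0, 0.5], [0, 0, 0, 0, 0.5], [0, 0, 0, 0, 0.5], [0, 0, 0, 0, 0.5]]'
python3 knob.py w10
```

```text
t: 21.87
eef_pos: [444.9, 96.1, 206.1]
tcp_rot: [3.141, 0.0, 1.86]
ft_force: [-0.6, -0.1, 0.3]
opening: 0.501
grip_force: 0.0
t: 22.28
eef_pos: [445.3, 94.6, 156.8]
tcp_rot: [-3.14, -0.0, 1.857]
ft_force: [0.4, 0.1, 1.8]
opening: 0.411
grip_force: 0.0
t: 22.62
eef_pos: [445.2, 95.1, 157.5]
tcp_rot: [3.141, 0.0, 1.858]
ft_force: [-1.3, -1.9, 1.9]
opening: 0.185
grip_force: 30.0
t: 23.03
eef_pos: [460.1, 45.4, 161.4]
tcp_rot: [3.141, 0.001, 1.857]
ft_force: [2.4, -0.8, 0.7]
opening: 0.18
grip_force: 30.0
t: 23.45
eef_pos: [458.0, 47.8, 209.7]
tcp_rot: [-3.137, -0.002, 1.859]
ft_force: [1.0, -0.1, -0.2]
opening: 0.467
grip_force: 0.0
t: 23.87
eef_pos: [481.9, -29.9, 210.8]
tcp_rot: [-3.141, -0.0, 1.856]
ft_force: [-0.5, -0.3, -0.1]
opening: 0.502
grip_force: 0.0
t: 24.28
eef_pos: [481.8, -28.9, 211.1]
tcp_rot: [3.141, 0.0, 1.859]
ft_force: [-0.6, 0.7, 0.2]
opening: 0.5
grip_force: 0.0
t: 24.7
eef_pos: [481.9, -29.5, 211.0]
tcp_rot: [3.142, 0.0, 1.858]
ft_force: [-0.6, 0.8, -1.4]
opening: 0.503
grip_force: 0.0
n 770 pix 307 339 123 153 z [173.9 175.2 176.5]
knob top 759 [461.3  41.7 175.2] [(array([461.3,  41.7], dtype=float32), array([16.8, 16.8], dtype=float32), 61.7)]
ptr 209 [487.7 -32.1 129.9]
cheeks 0 [nan nan nan]
beam 2570 [-2.9300e-01  4.7288e+02] dz/dal [-1.20000e-02  1.33329e+02]
go [74.1  0.3 11. ] turn 0.001 at [481.9 -29.5 211. ] t 24.75knob.py:19: RuntimeWarning: Mean of empty slice.
  cheek=(d>0)&(abs(z-135)<6)&(abs(al)<40)&(abs(ac)<40); print('cheeks', cheek.sum(),P[cheek].mean(0).round(1))
  ret = um.true_divide(
```

```bash
python3 steer.py '[[25, 0, 0, 0, 0.5], [55, 0, 0, 0, 0.5], [74.8, 0.3, 0, 0, 0.5], [74.8, 0.3, 0, 0, 0.5], [74.8, 0.3, 0, 0, 0.5]]'
python3 steer.py '[[0, 0, 20, 0, 0.5], [0, 0, 45, 0, 0.5], [0, 0, 60, 0, 0.5], [0, 0, 63, 0, 0.4], [0, 0, 63, 0, 0.2]]'
python3 steer.py '[[0, 0, 0, 0, 0.15], [0, 0, 0, 0, 0.15], [0, 0, 0, 0, 0.15], [0, 0, 0, 0, 0.15]]'
python3 steer.py '[[-2, 0, 0, 0, 0.15], [-4, 0, 0, 0, 0.15], [-5.6, 0, 0, 0, 0.15], [-5.6, 0, 0, 0, 0.15]]'
python3 steer.py '[[0, 0, 0, 0, 0.25], [0, 0, 0, 0, 0.4], [0, 0, 0, 0, 0.5], [0, 0, -20, 0, 0.5], [0, 0, -50, 0, 0.5]]'
python3 steer.py '[[-20, 0, -10, 0, 0.5], [-50, 0, -10, 0, 0.5], [-80, 0, -10, 0, 0.5], [-80, 0, -10, 0, 0.5], [-80, 0, -10, 0, 0.5]]'
python3 steer.py '[[0, 0, 0, 0, 0.5], [0, 0, 0, 0, 0.5], [0, 0, 0, 0, 0.5], [0, 0, 0, 0, 0.5], [0, 0, 0, 0, 0.5]]'
python3 steer.py '[[0, 0, 0, 0, 0.5], [0, 0, 0, 0, 0.5], [0, 0, 0, 0, 0.5], [0, 0, 0, 0, 0.5], [0, 0, 0, 0, 0.5]]'
python3 knob.py w11 2>/dev/null
```

```text
t: 25.17
eef_pos: [460.9, 43.0, 211.2]
tcp_rot: [3.141, 0.0, 1.86]
ft_force: [0.3, -0.5, -0.7]
opening: 0.5
grip_force: 0.0
t: 25.58
eef_pos: [461.0, 41.7, 147.4]
tcp_rot: [-3.14, -0.0, 1.857]
ft_force: [0.2, 0.3, 0.3]
opening: 0.407
grip_force: 0.0
t: 25.92
eef_pos: [461.1, 42.2, 148.6]
tcp_rot: [3.141, 0.001, 1.858]
ft_force: [0.2, -1.8, -0.2]
opening: 0.18
grip_force: 30.0
t: 26.25
eef_pos: [462.7, 36.7, 148.1]
tcp_rot: [3.142, 0.0, 1.858]
ft_force: [-1.2, -1.4, 0.9]
opening: 0.183
grip_force: 30.0
t: 26.67
eef_pos: [461.6, 37.1, 196.8]
tcp_rot: [-3.137, -0.002, 1.858]
ft_force: [1.2, -0.7, -0.0]
opening: 0.465
grip_force: 0.0
t: 27.08
eef_pos: [485.4, -40.7, 207.9]
tcp_rot: [-3.142, -0.0, 1.856]
ft_force: [0.1, -0.6, -0.7]
opening: 0.503
grip_force: 0.0
t: 27.5
eef_pos: [485.2, -39.2, 208.1]
tcp_rot: [3.142, 0.0, 1.859]
ft_force: [0.0, 0.2, -0.3]
opening: 0.499
grip_force: 0.0
t: 27.92
eef_pos: [485.3, -39.7, 208.0]
tcp_rot: [3.142, 0.0, 1.858]
ft_force: [0.7, 0.4, 0.8]
opening: 0.501
grip_force: 0.0
n 761 pix 307 338 114 145 z [171.4 172.9 174.1]
knob top 756 [463.1  35.8 172.9] [(array([463.1,  35.7], dtype=float32), array([16.4, 17.1], dtype=float32), 151.2)]
ptr 213 [487.6 -32.4 126.2]
cheeks 0 [nan nan nan]
beam 2388 [-2.95000e-01  4.73196e+02] dz/dal [1.00000e-03 1.33484e+02]
go [78.7  0.1  8. ] turn 0.001 at [485.2 -39.7 208. ] t 27.97
```

```bash
python3 steer.py '[[-30, -5, 0, 0, 0.5], [-65, -15, 0, 0, 0.5], [-100, -25, 0, 0, 0.5], [-135, -35, 0, 0, 0.5], [-150, -40, 0, 0, 0.5]]'
python3 steer.py '[[0, 0, 20, 0, 0.5], [0, 0, 50, 0, 0.5], [0, 0, 70, 0, 0.5], [0, 0, 70, 0, 0.5], [0, 0, 70, 0, 0.5]]'
cat > idx.py <<'E'
from knob import *
for n in ('wrist','scene','side'):
    p,d,P,i=cloud((n,'x_'+n)); q=P[...,:2]-[415,217]; al=q@U; ac=q@V; z=P[...,2]
    roi=(d>0)&(al<-215)&(al>-310)&(abs(ac)<50)&(z>60)&(z<185)
    r,g,b=p[...,0],p[...,1],p[...,2]
    for nm,m in (('red',roi&(r>90)&(r>2*g)),('green',roi&(g>1.3*r)&(g>40)&(z>90)),('white',roi&(p.min(2)>110)&(z>80))):
        if m.sum()>3:
            vv,uu=np.nonzero(m); print(n,nm,m.sum(),'uv',uu.min(),uu.max(),vv.min(),vv.max(),'P',P[m].mean(0).round(1),'z',np.percentile(z[m],[2,50,98]).round(1),'al',np.percentile(al[m],[2,50,98]).round(1),'ac',np.median(ac[m]).round(1))
go(0,0,0,0)
E
python3 idx.py
```

```text
t: 28.38
eef_pos: [489.4, -198.4, 208.0]
tcp_rot: [3.141, 0.001, 1.856]
ft_force: [-0.4, 0.6, 0.4]
opening: 0.497
grip_force: 0.0
t: 28.8
eef_pos: [489.2, -194.8, 137.8]
tcp_rot: [-3.14, -0.001, 1.858]
ft_force: [-0.2, 1.3, 0.4]
opening: 0.498
grip_force: 0.0
wrist red 82 uv 405 415 0 7 P [490.4 -42.9 126.2] z [124.9 126.1 127.5] al [-272.6 -270.7 -268.5] ac -1.0
wrist green 78 uv 443 452 0 30 P [510.7 -41.9 129.1] z [118.4 130.5 132. ] al [-282.4 -275.5 -267.7] ac 18.7
wrist white 74 uv 436 484 0 46 P [515.1 -47.1 156.9] z [108.5 163.2 164.9] al [-283.4 -281.9 -279.2] ac 21.6
scene red 9 uv 339 345 251 256 P [489.2 -34.  125.2] z [123.7 124.7 128. ] al [-269.8 -263.5 -249. ] ac -0.1
scene white 28 uv 341 353 244 255 P [494.1 -21.  143.9] z [124.6 134.1 164.7] al [-276.7 -253.6 -219.9] ac 3.4
side green 21 uv 337 343 227 231 P [506.3 -32.8 125.9] z [122.1 125.1 130.2] al [-276.3 -266.2 -253.2] ac 16.8
side white 36 uv 322 344 225 242 P [488.2 -16.9 107.3] z [ 85.9 111.8 131.9] al [-279.5 -242.9 -219.2] ac 4.0
go [ 326.1 -414.8  138.3] turn 1.858 at [ 490.  -195.1  139.4] t 28.95
```

```bash
python3 -c "
from h import *
print(env.job_done())"
```

```text
the job is handed in; nothing more can be done
None
```

The job is done and handed in at about 29 s: the refill box stands flat between the two green boxes on the pan, the poise is set and released, and the pointer measured within about 1 mm of the index centre line.

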